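# Wedge the loose coil of a power supply's transformer

## Task

The coil of this opened power supply's transformer is loose on its core. Set the thin end of the wooden wedge in the open gap between the coil and the core's outer limb and let go while the coil is still loose, then take the mallet and drive the wedge in with light taps, drawing the mallet back between them, until it stops moving forward and the coil is tight; do not hit so hard that the wedge splits (keep under 45 N). Lay the mallet down on the bench, clear of the wedge, and leave the other things where they are.

Things in the scene. Friction and masses are not known exactly. Their poses are not given: they have to be found in the camera images.
- supply: Opened bench power supply, fixed: an aluminium tray (x -60..210, y -85..85 mm, 2 thick) with the mains transformer, capacitors, heat sink and a meter panel, all but the transformer beyond x 85 (panel 140 high). Origin on the bench below the centre of the transformer's core; +x level, the way the wedge is driven, z up.
- core_top (a point): Top centre of the core, 84 mm above the bench. Core: dark laminated steel, x -22.5..22.5, y -52..52 (supply's axes), lower yoke up to 20 mm above the bench, upper yoke from 68, outer limbs |y| 36..52. The tan coil between the limbs (22 to 66 mm up) stands 8 mm proud of the core's face, corners rounded 4 mm. The window at +y is packed full, the one at -y has the open gap.
- gap_mouth (a point): Mouth of the gap, on the core's face (x -22.5 of the supply), 32 mm above the bench: the middle height of a wedge lying on the ledge. Axes as the supply's: +x into the gap (it runs right through), +y to the coil. The limb's face lies 4.3 mm to -y, the coil's straight side 2.7 to 5.3 mm to +y: the gap is 7 to 9.6 mm wide, differing between transformers.
- ledge (a point): Front edge, in line with the gap, of the steel channel foot before the core: a flat ledge 104 mm wide (y -52..52), 20 mm above the bench, level with the gap's floor and reaching 32 mm out from the core's face. It carries the wedge in front of the gap. Axes as the supply's.
- coil (a joint): How far the coil is pushed sideways to the core's centre limb, in m: 0 loose, 0.001 hard against it (tight). It springs back with 10 N per mm. Bringing it tight takes taps that end at 11 to 16 N, friction varying: from jamming to tight the wedge goes 10 to 16 mm forward. Then one more tap of 15 N moves it less than 1 mm. Friction keeps it there.
- wedge: Plain wooden wedge lying on its narrow side, 100 mm long, 24 high, 30 g. Origin under the middle of its thick head; +x to the thin end. Head x -12..12, sides parallel, 12.4 thick (y -6.2..6.2): grip here. From x 12 to 88 it tapers 1:9 to a round nose 4 mm thick: the side at y +6.2 is straight, the -y side slopes. It goes in this way up, x along the supply's x, straight side to the coil.
- wedge_tip (a point): Middle of the thin end (x 88, y 4.2, z 12 mm in the wedge's frame). Centre of mass 57 mm behind it: with the thin end 28 mm or more inside the mouth, the wedge stays on the ledge when let go. It first jams at 27 to 51 mm and is home at about 40 to 66 mm, depending on the gap: only the feel tells.
- wedge_tail (a point): Middle of the thick end face, the face to strike, 12.4 mm wide and 24 high (x -12, y 0, z 12 mm in the wedge's frame). Strike slowly: a mallet coming at about 20 mm/s and stopped when 15 N is felt stays under 45 N at the wedge; at 50 mm/s the blow itself can exceed it.
- mallet: Small mallet lying on the bench, white nylon faces, steel middle, 0.22 to 0.35 kg. Origin under the head's middle. Head: cylinder 32 mm thick, 90 long along the mallet's y (faces at y -45 and 45, either may strike), axis 16 mm up. Handle along -x, 14 thick near the head, then a rubber grip to 31 thick, end at x -180, axis 16 up. Grip the head between handle and face, or the handle.
- mallet_head (a point): Centre of the mallet's head, 16 mm above the bench when it lies there; axes as the mallet's.
- strip: Plain pressboard strip 90 x 24 x 10 mm, not tapered, a bystander to leave alone; origin at its underside
- spool: Grey solder spool, 54 mm wide, 40 mm high, a bystander to leave alone; origin at its underside
- flux: Amber flux jar, 52 mm wide, 45 mm high, a bystander to leave alone; origin at its underside
- screwdriver: Screwdriver 190 mm long, a bystander to leave alone; origin at its underside
- spare_cap: Standing capacitor, 35 mm wide, 50 mm high, a bystander to leave alone; origin at its underside
- pliers: Red-handled pliers, 165 mm long, a bystander to leave alone; origin at its underside
- screw_dish: Black open dish 90 x 60 x 22 mm, a bystander to leave alone; origin at its underside

How it is judged:
On the way, in this order (a step that is already met when the one before it is completed fails the run):
1. the wedge's thin end is 15 mm or more inside the gap, lying straight, let go by the fingers, the coil still loose (pushed less than 0.6 mm) (x of wedge_tip in the frame of gap_mouth between 0.015 and 0.08 m and y of wedge_tip in the frame of gap_mouth between -0.008 and 0.008 m and z of wedge_tip in the frame of gap_mouth between -0.008 and 0.012 m and angle between the x axis of wedge and the x axis of supply, either way round below 0.15 rad and contact force between the fingers and wedge below 0.05 N and value of joint coil below 0.0006 m), for 0.2 s.
2. a first light tap: the mallet strikes the wedge (over 2 N) without bringing the coil tight (contact force between mallet and wedge above 2 N and value of joint coil below 0.0009 m).
3. the mallet is drawn back off the wedge, the coil not yet tight (contact force between mallet and wedge below 0.05 N and distance between mallet_head and wedge_tail above 0.048 m and value of joint coil below 0.0009 m), for 0.05 s.
4. further taps bring the coil tight (pushed over 0.9 mm) under the mallet (x of wedge_tip in the frame of gap_mouth between 0.015 and 0.08 m and y of wedge_tip in the frame of gap_mouth between -0.008 and 0.008 m and z of wedge_tip in the frame of gap_mouth between -0.008 and 0.012 m and angle between the x axis of wedge and the x axis of supply, either way round below 0.15 rad and contact force between mallet and wedge above 2 N and value of joint coil above 0.0009 m).
At the end, for the whole second after the job is handed in: The wedge sits in the gap (thin end 15 to 80 mm past the mouth, within 8 mm sideways and about 10 mm in height, straight within 0.15 rad) and holds the coil tight, pushed over 0.9 mm of its 1 mm; the mallet lies flat on the bench (head centre below 21 mm), at rest and not touching the wedge (x of wedge_tip in the frame of gap_mouth between 0.015 and 0.08 m and y of wedge_tip in the frame of gap_mouth between -0.008 and 0.008 m and z of wedge_tip in the frame of gap_mouth between -0.008 and 0.012 m and angle between the x axis of wedge and the x axis of supply, either way round below 0.15 rad and value of joint coil above 0.0009 m and linear speed of each of wedge, mallet below 0.01 m/s and height (world z) of mallet_head below 0.021 m and angle between mallet's own z axis and vertical below 0.15 rad and contact force between mallet and wedge below 0.05 N).
It fails at once if the wedge is struck or pressed with the mallet with more than 45 N (it splits) (contact force between mallet and wedge above 45 N).
It fails at once if the wedge is driven by the fingers: they touch it while the coil is tight (contact force between the fingers and wedge above 0.5 N and value of joint coil above 0.0009 m).
It fails at once if a bystander is moved by more than 30 mm (distance of any of strip, spool, flux, screwdriver, spare_cap, pliers, screw_dish from where it was at the start of the episode above 0.03 m).
It also fails if it takes over 58 s, if anything falls off the work surface, if the arm or the gripper's body presses on something with over 40 N, if the wrist force passes 120 N, or if a joint passes its speed limit or range.

## Robot

A 6-joint arm with a two-finger parallel gripper is mounted at the origin on the work surface. World frame = base frame: x ahead of the robot, y to its left, z up, the work surface at z = 0. Lengths are in m, angles in rad, forces in N, time in s.
With the tool pointing down it reaches from about 0.35 to 1 m from the base axis. Payload 7.1 kg.
Tool frame: the origin (TCP) lies midway between the tips of the shut fingers; the grasp point (between the pads) lies 19 mm behind it; x points along the fingers, y is the direction in which the jaws open and shut, and the axes are right-handed (so a half turn about x gives the same grasp; the last joint's range is limited). The gripper opens to 85 mm and grips with 20 to 120 N. Pads are 22 mm wide; open, the fingers measure 114 mm over their backs; the gripper's body (76 mm by 85 mm) begins 54 mm behind the grasp point. The pads swing forward as they close: fully open they stand 13 mm farther back than shut.
Start: joints at [1.098, 0.423, 1.63, -0, 1.089, -0.019], TCP at [0.274, 0.562, 0.231] pointing down, gripper open.
Joint ranges: [-3, 3], [-0.9, 2.11], [0.09, 2.58], [-1.31, 4.45], [0.11, 2.69], [-2.54, 2.54]. Speed limits (rad/s): [2.39, 2.39, 3.01, 3.14, 3.14, 3.14].

## Interface

Orientations are given as a 3x3 rotation matrix whose columns are the frame's x, y, z axes.
In Python, from plant import * gives the robot as it stands. The module is installed in compiled form; this text tells all that it offers.
- The arm moves only by the shell command python3 -m handwheel 'ROWS'. ROWS is JSON, a list of rows, each a list of 5 numbers: the shift along the tool's x, y, z in cm, then the turn about the tool's x in degrees, then the finger opening in cm, from 0 to 8.54. A call has 1 to 12 rows; each row shifts and turns the commanded pose from where the row before left it, along the tool's axes as they then stand; what a row does not reach is not made up. A row lasts 1/10 s, in which the tool goes at most 50 mm and 8.59 degrees, less where a joint would pass 70% of its speed; a pose out of reach is approached as far as the arm can. A call is refused whole if a number of a shift passes 5 or a number of a turn 8.59, either way. A call with a gripper value outside its range is refused whole. The fingers move at their own pace and stop on an object; the grip force is fixed at half the most. Time passes only in rows, so rows that do not move let the fingers close. It gives the time, the measured TCP pose, the force and the opening at its end, in the units of the state.
- get_state(): the state, without advancing time (a new reading comes with each control period).
- capture(name): name is "scene" or "top" or "wrist"; returns a dict with "image" (420x560x3 uint8, red, green, blue), "fx", "fy", "cx", "cy" (pixels), "R" (3x3) and "t" (3): a world point X has camera coordinates R X + t; the wrist camera has in their place "hand_eye" (4x4, takes a point from camera to tool coordinates, whose origin is the TCP and whose axes are the tool frame's). Camera axes: x right, y down, z forward; pixel columns grow to the right and rows downward; lengths in m; the calibration is good to about 2 mm. A picture is of the moment at which its call begins: read the wrist's pose just before it. There is no depth.
- job_done(): hands the job in, once; it reports no verdict.
Trained networks look in the newest picture that a camera, given by its name, has taken for a name from the list of things; names that differ only in an ending like _2 or _b are one class to them, and where a whole thing is asked for, a point or a joint stands for the part that bears it (a point fixed in the world has none). Each returns a list of dicts, best first, with "score" (0 to 1); they miss things now and then, are a little off and sometimes report something else, mostly with a low value. They report only what shows in the picture. A call takes as long as a camera call.
- find_in(camera, thing): "position" ([x, y, z] in m, in world coordinates, good to about 4 mm: the middle of the surface that is visible of it).
The state is a dict: "clock": time; "joint_pos": joint angles; "joint_vel": joint speeds; "joint_efforts": joint torques, N m; "position": TCP position; "orientation": TCP orientation; "ft_force": force on the tool from outside, world axes, zero at the start; "torque": the same for the moment, N m; "grip_width": finger opening in m.
Only numpy, scipy, OpenCV 4.12 (cv2) and the standard library are available. Lean on these libraries where they do the work, as an engineer would, in place of code of your own. Each camera call takes 0.05 s, during which the arm holds its last target. There are 200 camera calls.

## Working session

There is one attempt and no reset: what is moved stays moved. The work goes in short steps, Python scripts to look and compute and a shell command to move; the robot and the scene stay as the last step left them, time stands still between calls to the robot, and variables do not carry over. Pictures are saved under pics/ and viewed, about 8 in all and at most 12, crops included, and the job is handed in when it is done.

```bash
mkdir -p pics
cat > h.py <<'E'
from plant import *
import numpy as np, cv2
def cap(n,f=None):
    s=get_state(); c=capture(n)
    if f: cv2.imwrite('pics/'+f,c['image'][:,:,::-1])
    if n=='wrist':
        H=np.array(c['hand_eye']); R=np.array(s['orientation']); p=np.array(s['position'])
        c['o']=R@H[:3,3]+p; c['Rw']=R@H[:3,:3]
    else:
        c['Rw']=np.array(c['R']).T; c['o']=-c['Rw']@np.array(c['t'])
    return c
def ray(c,u,v): return c['Rw']@np.array([(u-c['cx'])/c['fx'],(v-c['cy'])/c['fy'],1])
def onz(c,u,v,z):
    d=ray(c,u,v); return c['o']+d*(z-c['o'][2])/d[2]
def tri(obs):
    A=np.zeros((3,3));b=np.zeros(3)
    for c,u,v in obs:
        d=ray(c,u,v);d/=np.linalg.norm(d);P=np.eye(3)-np.outer(d,d);A+=P;b+=P@c['o']
    return np.linalg.solve(A,b)
def proj(c,X):
    q=c['Rw'].T@(np.array(X)-c['o']); return q[0]/q[2]*c['fx']+c['cx'],q[1]/q[2]*c['fy']+c['cy']
E
cat > a.py <<'E'
from h import *
np.set_printoptions(precision=4,suppress=True)
s=get_state();print(s['clock'],s['position'],s['orientation'],s['ft_force'],s['grip_width'])
for n in ['scene','top']:
    c=cap(n,n+'0.png'); print(n,c['o'],c['Rw'].tolist(),c['fx'])
    for t in ['supply','core_top','gap_mouth','ledge','wedge','wedge_tip','wedge_tail','mallet','mallet_head','strip','spool','flux','screwdriver','spare_cap','pliers','screw_dish']:
        r=find_in(n,t); print(t,[(np.round(x['position'],3).tolist(),round(x['score'],2)) for x in r[:2]])
a=cv2.imread('pics/scene0.png');b=cv2.imread('pics/top0.png')
E
python3 a.py
```

```text
0.0 [0.2737 0.5613 0.2305] [[-0.0007  0.4384  0.8988]
 [-0.0014  0.8988 -0.4384]
 [-1.     -0.0016 -0.    ]] [-0.4776  0.6649 -0.3854] 0.08507192459218368
scene [ 1.0125 -0.6277  0.8315] [[0.7765256445813477, 0.4492232556820007, -0.44182167201483724], [0.6298978210901514, -0.570583669916782, 0.5269373877513117], [-0.015383702200781748, -0.687482903190152, -0.7260376020068362]] 423.2424714400423
supply [([0.536, 0.326, 0.044], 0.73)]
core_top []
gap_mouth [([0.541, 0.33, 0.044], 0.88)]
ledge [([0.537, 0.321, 0.042], 0.56)]
wedge [([0.533, -0.028, 0.021], 0.81)]
wedge_tip [([0.53, -0.027, 0.021], 0.67)]
wedge_tail [([0.527, -0.028, 0.018], 0.51)]
mallet [([0.503, -0.312, 0.021], 0.85), ([0.566, 0.172, 0.049], 0.47)]
mallet_head [([0.499, -0.312, 0.025], 0.64)]
strip [([0.686, -0.16, 0.008], 0.84), ([0.538, 0.322, 0.044], 0.6)]
spool [([0.772, -0.009, 0.038], 0.72)]
flux [([0.766, -0.091, 0.04], 0.96), ([0.508, -0.308, 0.022], 0.47)]
screwdriver [([0.63, -0.42, 0.023], 0.75)]
spare_cap []
pliers [([0.533, -0.5, 0.011], 0.83)]
screw_dish [([0.74, -0.27, 0.005], 0.72), ([0.507, -0.309, 0.
[... 339 characters left out ...]
6)]
gap_mouth [([0.52, 0.307, 0.019], 0.71)]
ledge [([0.521, 0.308, 0.021], 0.64)]
wedge []
wedge_tip [([0.523, -0.031, 0.026], 0.43)]
wedge_tail [([0.522, -0.028, 0.024], 0.69), ([0.52, 0.307, 0.021], 0.62)]
mallet [([0.473, -0.304, 0.024], 0.57), ([0.518, -0.029, 0.024], 0.45)]
mallet_head [([0.479, -0.305, 0.026], 0.86), ([0.519, 0.306, 0.021], 0.29)]
strip [([0.686, -0.158, 0.008], 0.56)]
spool [([0.758, -0.005, 0.039], 0.89), ([0.683, -0.156, 0.006], 0.37)]
flux [([0.754, -0.082, 0.044], 0.6)]
screwdriver [([0.612, -0.41, 0.019], 0.64)]
spare_cap [([0.361, 0.242, 0.05], 0.61)]
pliers [([0.532, -0.498, 0.014], 0.68)]
screw_dish [([0.734, -0.268, 0.0], 0.81), ([0.756, 0.001, 0.038], 0.7)]
```

View both.

View pics/scene0.png

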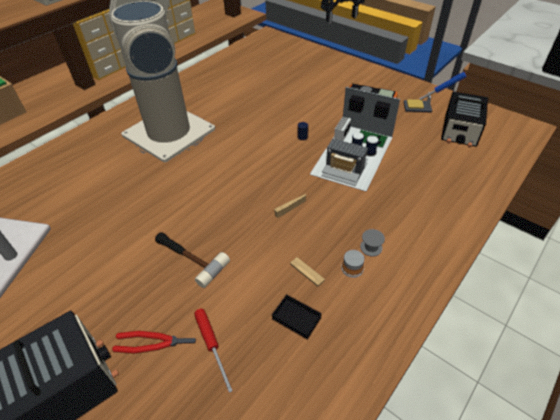

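View pics/top0.png

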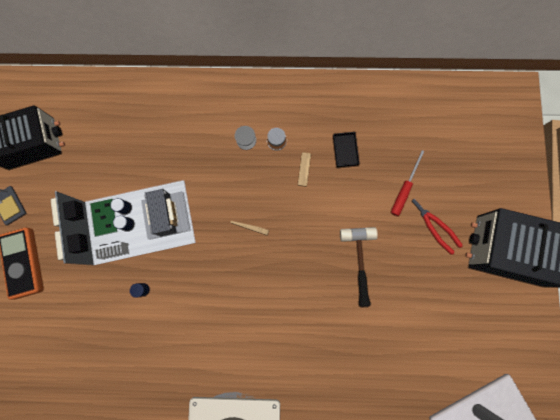

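```bash
cat > b.py <<'E'
from h import *
np.set_printoptions(precision=4,suppress=True)
c=cap('top'); 
for n,u,v,z in [('trayA',187,183,.002),('trayB',194,246,.002),('trayC',93,262,.002),('w1',230,222,.02),('w2',268,233,.02),('mL',341,234,.016),('mR',377,234,.016),('grip',364,303,.016),('capspare',139,290,.05)]: print(n,onz(c,u,v,z))
c=cap('wrist'); s=get_state(); print('cam o',c['o']-s['position'],c['Rw'].tolist(),c['fx'],c['cx'],c['cy'],np.array(c['hand_eye']).tolist(),s['clock'])
E
python3 b.py
```

```text
trayA [0.6409 0.1505 0.002 ]
trayB [0.4745 0.1218 0.002 ]
trayC [0.4276 0.381  0.002 ]
w1 [0.5365 0.0287 0.02  ]
w2 [ 0.5103 -0.0695  0.02  ]
mL [ 0.5122 -0.2552  0.016 ]
mR [ 0.5141 -0.3464  0.016 ]
grip [ 0.3424 -0.3115  0.016 ]
capspare [0.3617 0.2384 0.05  ]
cam o [-0.0634  0.0304  0.1427] [[0.43869077964016195, 0.8634354467502562, 0.2490574816260115], [0.8986380395383762, -0.421422030762835, -0.12187348309763968], [-0.00027157564190913574, 0.27727730033833003, -0.9607898963684814]] 301.86058530906706 282.10768429253375 210.11198376989114 [[0.0002467919646186916, -0.2772614290371928, 0.9607944832595465, -0.14266536130586457], [0.9999998823668503, -0.0003327676871366124, -0.0003528908481139749, -0.00043610092198431705], [0.0004175643788501739, 0.9607944573288916, 0.27726131429766654, -0.07024697029184085], [0.0, 0.0, 0.0, 1.0]] 1.8
```

```bash
python3 -m handwheel '[[0,0,0,7.7,8.5],[0,0,0,7.7,8.5],[0,0,0,7.7,8.5],[0,0,0,7.7,8.5],[0,0,0,7.7,8.5],[0,0,0,7.7,8.5],[0,0,0,7.7,8.5]]'
python3 -m handwheel '[[0,1.97,4.59,0,8.5],[0,1.97,4.59,0,8.5],[0,1.97,4.59,0,8.5],[0,1.97,4.59,0,8.5],[0,1.97,4.59,0,8.5],[0,1.97,4.59,0,8.5],[0,1.97,4.59,0,8.5],[0,1.97,4.59,0,8.5],[0,1.97,4.59,0,8.5],[0,1.97,4.59,0,8.5],[0,1.97,4.59,0,8.5],[0,1.97,4.59,0,8.5]]'
python3 -m handwheel '[[4.3,0,0,0,8.5],[4.3,0,0,0,8.5],[4.3,0,0,0,8.5],[0,0,0,0,8.5],[0,0,0,0,8.5]]'
cat > c.py <<'E'
from h import *; import pickle,sys
np.set_printoptions(precision=4,suppress=True)
s=get_state(); c=cap('wrist',sys.argv[1]+'.png'); c.pop('image'); pickle.dump(c,open(sys.argv[1]+'.pkl','wb'))
print(s['clock'],s['position'],np.array(s['orientation'])[:,1],s['ft_force'],s['grip_width'],'cam',c['o'])
for t in sys.argv[2:]: print(t,[(np.round(x['position'],4).tolist(),round(x['score'],2)) for x in find_in('wrist',t)[:2]])
E
python3 c.py w1 gap_mouth core_top ledge
```

```text
clock: 2.5
position: [0.274, 0.5617, 0.2313]
orientation: [[0.0, 0.985, 0.17], [-0.0, 0.17, -0.985], [-1.0, 0.0, 0.0]]
ft_force: [0.2, -0.1, -0.5]
grip_width: 0.0849
clock: 3.7
position: [0.6042, 0.059, 0.2315]
orientation: [[0.0, 0.985, 0.175], [0.0, 0.175, -0.985], [-1.0, 0.0, -0.0]]
ft_force: [0.7, 1.7, 0.3]
grip_width: 0.0851
clock: 4.2
position: [0.6032, 0.0609, 0.1025]
orientation: [[-0.001, 0.984, 0.175], [-0.0, 0.175, -0.984], [-1.0, -0.001, -0.0]]
ft_force: [0.8, 0.5, 0.5]
grip_width: 0.0851
4.2 [0.6032 0.0609 0.1025] [ 0.9845  0.1754 -0.0013] [0.7827 0.4576 0.4634] 0.08512725898006039 cam [0.5909 0.1297 0.2451]
gap_mouth [([0.562, 0.1664, 0.0195], 0.63)]
core_top [([0.5631, 0.1664, 0.0163], 0.93)]
ledge [([0.5615, 0.1689, 0.0195], 0.61)]
```

View pics/w1.png

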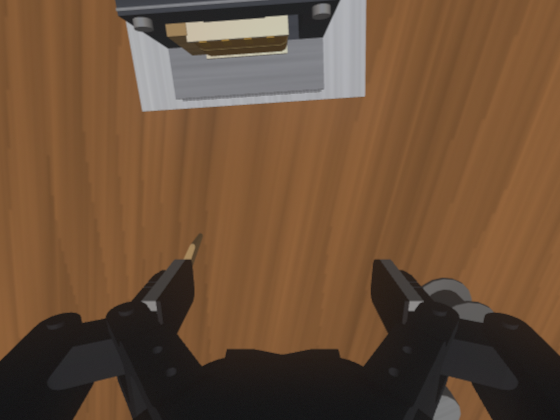

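```bash
cat > d.py <<'E'
from h import *; import pickle
np.set_printoptions(precision=4,suppress=True)
c=pickle.load(open('w1.pkl','rb'))
im=cv2.imread('pics/w1.png'); cv2.imwrite('pics/w1c.png',cv2.resize(im[0:125,110:380],None,fx=2.9,fy=2.9,interpolation=cv2.INTER_CUBIC))
for n,u,v,z in [('trayA',365,96,.002),('trayB',142,110,.002),('footA',323,90,.02),('footB',178,100,.02)]: print(n,onz(c,u,v,z))
E
python3 d.py
```

```text
trayA [0.6489 0.16   0.002 ]
trayB [0.4834 0.1204 0.002 ]
footA [0.6149 0.1564 0.02  ]
footB [0.516  0.1322 0.02  ]
```

View pics/w1c.png

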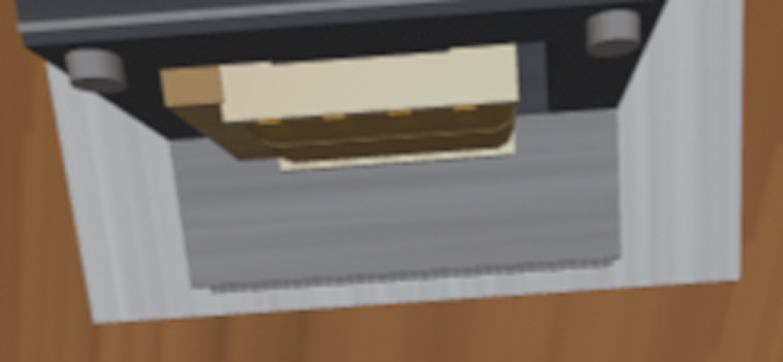

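```bash
cat > d.py <<'E'
from h import *; import pickle
np.set_printoptions(precision=4,suppress=True)
c=pickle.load(open('w1.pkl','rb'))
W={}
for n,u,v,z,l in [('trayA',740,279,.002,(-60,-85)),('trayB',94,323,.002,(-60,85)),('footA',619,260,.02,(-54.5,-52)),('footB',190,290,.02,(-54.5,52)),('limbin',548,112,.02,(-22.5,-36)),('coreR',617,108,.02,(-22.5,-52)),('coreL',172,140,.02,(-22.5,52)),
 ('topR',666,5,.084,None),('topL',20,30,.084,None),('topLl',28,48,.068,None),('coilbot',515,152,.022,None),('coiltop',518,100,.066,None)]:
    p=onz(c,110+u/2.9,v/2.9,z); print(n,p); 
    W[n]=(p,l)
# rigid 2D fit
P=np.array([w[0][:2] for w in W.values() if w[1]]);L=np.array([w[1] for w in W.values() if w[1]])/1000
Lc=L-L.mean(0);Pc=P-P.mean(0);th=np.arctan2((Lc[:,0]*Pc[:,1]-Lc[:,1]*Pc[:,0]).sum(),(Lc*Pc).sum())
R=np.array([[np.cos(th),-np.sin(th)],[np.sin(th),np.cos(th)]]);t=P.mean(0)-R@L.mean(0)
print('yaw',np.degrees(th),'origin',t,'res mm',1000*((P-t)@R-L))
for n,w in W.items(): print(n,1000*(R.T@(w[0][:2]-t)))
print('mouth',R@[-.0225,-.0317]+t)
E
python3 d.py
```

```text
trayA [0.6491 0.1599 0.002 ]
trayB [0.4838 0.1194 0.002 ]
footA [0.6151 0.1567 0.02  ]
footB [0.5142 0.1319 0.02  ]
limbin [0.5923 0.1849 0.02  ]
coreR [0.6077 0.1885 0.02  ]
coreL [0.5075 0.164  0.02  ]
topR [0.6076 0.1875 0.084 ]
topL [0.506 0.166 0.084]
topLl [0.499 0.167 0.068]
coilbot [0.5864 0.175  0.022 ]
coiltop [0.5863 0.1746 0.066 ]
yaw 103.75372960643045 origin [0.552  0.1978] res mm [[ 0.0634 -0.228 ]
 [ 0.0723 -0.0323]
 [-0.4233  0.5109]
 [-0.5379  0.3986]
 [ 0.405  -0.0294]
 [ 0.206   0.1147]
 [ 0.2146 -0.7344]]
trayA [-59.9366 -85.228 ]
trayB [-59.9277  84.9677]
footA [-54.9233 -51.4891]
footB [-55.0379  52.3986]
limbin [-22.095  -36.0294]
coreR [-22.294  -51.8853]
coreL [-22.2854  51.2656]
topR [-23.1837 -51.4727]
topL [-19.9821  52.3122]
topLl [-17.3383  58.8303]
coilbot [-30.3169 -27.9075]
coiltop [-30.6734 -27.7103]
mouth [0.5882 0.1835]
```

```bash
python3 -m handwheel '[[0,0,0,8.4,8.5],[0,0,0,8.4,8.5],[0,0,0,8.4,8.5],[-0.5,-1.4,3.45,0,8.5],[-0.5,-1.4,3.45,0,8.5],[-0.5,-1.4,3.45,0,8.5],[-0.5,-1.4,3.45,0,8.5],[0,0,0,0,8.5],[0,0,0,0,8.5]]'
python3 c.py w2 wedge wedge_tail wedge_tip
```

```text
clock: 5.3
position: [0.5143, -0.0583, 0.1242]
orientation: [[0.004, 0.965, -0.262], [-0.0, -0.262, -0.965], [-1.0, 0.004, -0.001]]
ft_force: [0.7, 0.9, 0.1]
grip_width: 0.0851
5.3 [ 0.5143 -0.0583  0.1242] [ 0.965  -0.2621  0.0036] [0.6981 0.9451 0.1483] 0.08505863039129798 cam [0.532  0.0091 0.2669]
wedge [([0.5215, -0.0285, 0.0192], 0.88)]
wedge_tail [([0.5225, -0.0293, 0.0258], 0.94)]
wedge_tip [([0.5194, -0.0313, 0.0241], 0.65)]
```

View pics/w2.png

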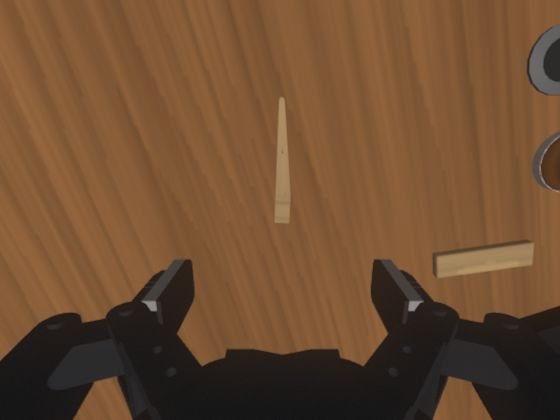

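```bash
cat > e.py <<'E'
from h import *; import pickle
np.set_printoptions(precision=4,suppress=True)
c=pickle.load(open('w2.pkl','rb'))
im=cv2.imread('pics/w2.png').astype(int); g=im[:,:,1]
for v in range(94,228,6): print(v,g[v,268:298].tolist())
E
python3 e.py
```

```text
94 [87, 88, 88, 89, 87, 86, 85, 85, 85, 85, 84, 83, 82, 82, 82, 83, 86, 89, 90, 90, 90, 89, 89, 88, 88, 90, 90, 92, 93, 96]
100 [87, 87, 88, 88, 88, 88, 87, 86, 85, 85, 97, 123, 138, 138, 138, 139, 123, 87, 88, 89, 91, 90, 89, 89, 89, 88, 88, 90, 90, 91]
106 [87, 87, 86, 88, 88, 89, 89, 88, 88, 87, 104, 132, 140, 140, 140, 140, 130, 102, 84, 85, 88, 91, 91, 89, 89, 89, 89, 87, 88, 88]
112 [88, 87, 86, 87, 87, 88, 89, 89, 89, 88, 112, 140, 140, 140, 140, 140, 136, 116, 84, 83, 84, 84, 83, 86, 87, 89, 90, 88, 88, 88]
118 [89, 88, 88, 85, 86, 87, 87, 87, 89, 94, 118, 140, 140, 140, 140, 140, 140, 126, 93, 84, 84, 84, 84, 84, 85, 85, 88, 90, 89, 87]
124 [91, 90, 89, 88, 87, 87, 87, 88, 88, 99, 124, 139, 139, 139, 139, 139, 139, 130, 104, 86, 85, 85, 84, 84, 84, 84, 85, 87, 89, 90]
130 [89, 91, 90, 90, 89, 87, 88, 86, 87, 104, 131, 139, 139, 139, 139, 139, 139, 138, 121, 87, 87, 86, 86, 86, 84, 85, 85, 85, 87, 87]
136 [84, 87, 90, 92, 90, 90, 89, 88, 87, 109, 135, 138, 139, 138, 138, 138, 138, 138, 127, 98, 88, 88, 87, 86, 86, 85, 85, 85, 85, 84]
142 [84, 85, 85, 88, 90, 91, 89, 89, 90, 1
[... 1330 characters left out ...]
 91, 92, 93]
202 [92, 90, 88, 88, 87, 88, 94, 109, 120, 120, 120, 120, 122, 121, 120, 121, 121, 121, 121, 121, 121, 115, 98, 84, 84, 88, 91, 92, 92, 92]
208 [94, 93, 92, 90, 89, 87, 100, 122, 133, 133, 133, 133, 133, 133, 133, 132, 133, 134, 133, 133, 133, 122, 95, 86, 85, 85, 84, 85, 86, 88]
214 [95, 95, 95, 94, 91, 90, 104, 127, 134, 133, 133, 133, 133, 133, 133, 133, 133, 133, 133, 133, 133, 118, 89, 88, 87, 85, 85, 84, 84, 85]
220 [92, 94, 95, 94, 94, 93, 108, 128, 128, 128, 127, 127, 128, 128, 128, 127, 127, 126, 127, 127, 122, 107, 90, 90, 89, 87, 86, 85, 85, 85]
226 [87, 89, 92, 94, 94, 94, 94, 93, 91, 90, 89, 89, 88, 88, 88, 88, 90, 91, 91, 91, 91, 91, 91, 90, 90, 89, 88, 88, 86, 84]
```

```bash
cat > e.py <<'E'
from h import *; import pickle
np.set_printoptions(precision=4,suppress=True)
c=pickle.load(open('w2.pkl','rb'))
a=onz(c,278.6,106.5,.024);b=onz(c,274.9,208.5,.024);d=a-b;print(a,b,np.degrees(np.arctan2(d[1],d[0])))
r=onz(c,289.7,208.5,.024);print('head width',np.linalg.norm(r-b),'mid',(r+b)/2)
for v in (222.5,204,196,97.5): print(v,onz(c,282,v,.024),onz(c,282,v,0.0))
E
python3 e.py
```

```text
[0.5336 0.0214 0.024 ] [ 0.5092 -0.0556  0.024 ] 72.40687649314063
head width 0.01237259297302745 mid [ 0.5151 -0.0573  0.024 ]
222.5 [ 0.5117 -0.0691  0.024 ] [ 0.5096 -0.0768  0.    ]
204 [ 0.5159 -0.0534  0.024 ] [ 0.5143 -0.0596  0.    ]
196 [ 0.5177 -0.0468  0.024 ] [ 0.5163 -0.0524  0.    ]
97.5 [0.5378 0.0269 0.024 ] [0.5384 0.0287 0.    ]
```

```bash
python3 -m handwheel '[[4,0.05,-0.07,2.4,5],[4,0,0,0,5],[3,0,0,0,5],[1.1,0,0,0,5],[0,0,0,0,5],[0,0,0,0,1.0],[0,0,0,0,1.0],[0,0,0,0,1.0],[0,0,0,0,1.0],[0,0,0,0,1.0]]'
```

```text
clock: 6.5
position: [0.5151, -0.0573, 0.0029]
orientation: [[0.003, 0.954, -0.301], [-0.0, -0.301, -0.954], [-1.0, 0.003, -0.001]]
ft_force: [0.0, 1.0, 6.9]
grip_width: 0.0113
```

```bash
python3 -m handwheel '[[-3,0,0,0,0.5],[-1,0,0,-7.8,0.5],[0,0,0,-7.8,0.5],[0,0,0,-7.8,0.5],[0,0,0,-7.8,0.5],[0,3.33,-2.715,0,0.5],[0,3.33,-2.715,0,0.5],[0,3.33,-2.715,0,0.5],[1,3.33,-2.715,0,0.5],[0,0,0,0,0.5],[0,0,0,0,0.5]]'
python3 c.py w3
```

```text
clock: 7.6
position: [0.6177, 0.0806, 0.0317]
orientation: [[0.0, 0.971, 0.239], [-0.0, 0.239, -0.971], [-1.0, 0.0, 0.0]]
ft_force: [-0.7, 0.4, 0.4]
grip_width: 0.0114
7.6 [0.6177 0.0806 0.0317] [0.9711 0.2385 0.0003] [-0.6637  0.3835  0.367 ] 0.011381350663399124 cam [0.6007 0.1485 0.1743]
```

View pics/w3.png

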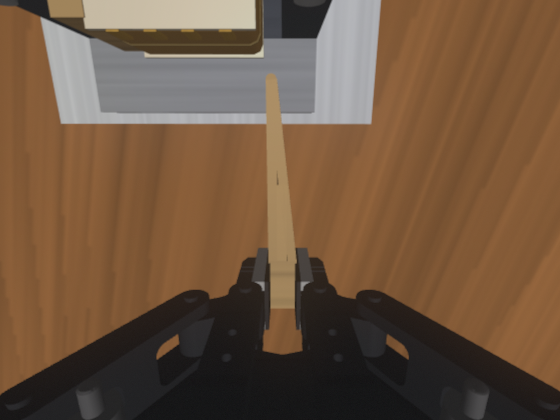

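```bash
python3 -c "
import cv2;im=cv2.imread('pics/w3.png');cv2.imwrite('pics/w3c.png',cv2.resize(im[0:120,220:390],None,fx=4.5,fy=4.5,interpolation=cv2.INTER_CUBIC))"
```

```text
(no output)
```

View pics/w3c.png

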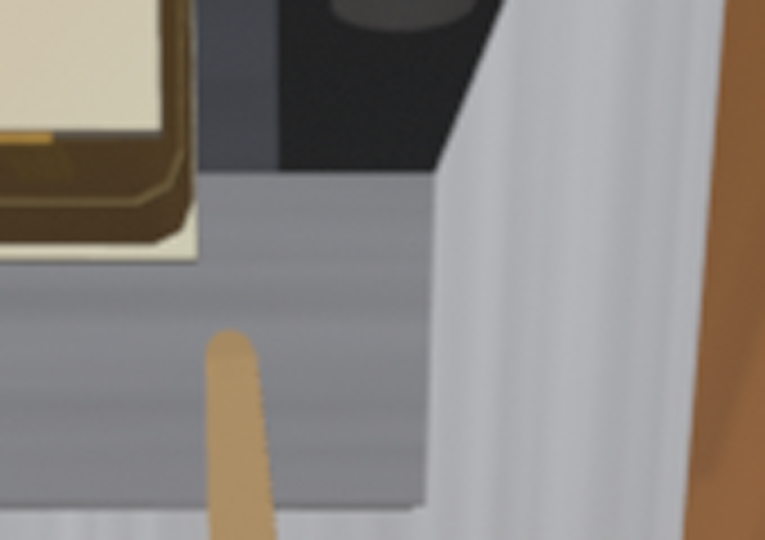

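```bash
cat > f.py <<'E'
from h import *; import pickle
np.set_printoptions(precision=4,suppress=True)
c=pickle.load(open('w3.pkl','rb'))
O=[('limbin',278,172,.02,(-22.5,-36)),('coreR',436,172,.02,(-22.5,-52)),('footA',424,508,.02,(-54.5,-52))]
px=lambda u,v:(220+u/4.5,v/4.5)
P=[onz(c,*px(u,v),z)[:2] for n,u,v,z,l in O]+[onz(c,62,123.5,.002)[:2],onz(c,371,124,.002)[:2]]
L=np.array([o[4] for o in O]+[(-60,85),(-60,-85)])/1000;P=np.array(P)
Lc=L-L.mean(0);Pc=P-P.mean(0);th=np.arctan2((Lc[:,0]*Pc[:,1]-Lc[:,1]*Pc[:,0]).sum(),(Lc*Pc).sum())
R=np.array([[np.cos(th),-np.sin(th)],[np.sin(th),np.cos(th)]]);t=P.mean(0)-R@L.mean(0)
print('yaw',np.degrees(th),t,1000*((P-t)@R-L))
M=np.array([-22.5,-31.7])
f=lambda p:1000*(R.T@(p[:2]-t))-M
print('coil flange',f(onz(c,*px(197,260),.022)), 'TCP',f(get_state()['position'][:2] if 0 else np.array([.6177,.0806])))
zt=.0317-.0029+.024
for n,u,v in [('nose',230,332),('Lnose',206,362),('Rnose',258,362),('L540',211,530),('R540',274,530)]: print(n,f(onz(c,*px(u,v),zt)))
print('head L,R',f(onz(c,270,300,zt)),f(onz(c,295,300,zt)))
E
python3 f.py
```

```text
yaw 103.70106258321952 [0.5516 0.1978] [[ 0.1596  0.0712]
 [ 0.1824  0.0237]
 [-0.3163  0.2409]
 [ 0.0087 -0.3877]
 [-0.0343  0.0519]]
coil flange [-8.3481  4.0139] TCP [-107.0156   -4.7397]
nose [-19.5337  -0.3125]
Lnose [-21.825   1.696]
Rnose [-21.8191  -2.6122]
L540 [-35.1364   1.4506]
R540 [-35.1293  -3.9402]
head L,R [-115.0417    1.0378] [-115.0303  -10.4252]
```

```bash
python3 -m handwheel '[[0.4,0,-1.0,0,0.5],[0.35,0,-1.0,0,0.5],[0,0,-1.0,0,0.5],[0,-0.06,-0.6,0,0.5],[0,0,0,0,0.5]]'
python3 -m handwheel '[[0,-0.06,-0.5,0,0.5],[0,-0.05,-0.5,0,0.5],[0,0,-0.5,0,0.5],[0,0,0,0,0.5]]'
```

```text
clock: 8.15
position: [0.6081, 0.1156, 0.0239]
orientation: [[-0.0, 0.971, 0.238], [-0.0, 0.238, -0.971], [-1.0, -0.0, -0.0]]
ft_force: [0.3, 0.5, -0.4]
grip_width: 0.0111
clock: 8.55
position: [0.6037, 0.1296, 0.0238]
orientation: [[-0.0, 0.971, 0.237], [0.0, 0.237, -0.971], [-1.0, -0.0, -0.0]]
ft_force: [0.3, -0.6, -0.1]
grip_width: 0.0109
```

```bash
python3 -m handwheel '[[0.07,0,0,0,0.5],[0,0,0,0,1.5],[0,0,0,0,2.5],[0,0,0,0,4],[0,0,0,0,4],[0,0,0,0,4]]'
python3 c.py w4
```

```text
clock: 9.15
position: [0.6039, 0.129, 0.0231]
orientation: [[0.0, 0.972, 0.237], [-0.0, 0.237, -0.972], [-1.0, 0.0, 0.0]]
ft_force: [-0.1, -1.2, -0.1]
grip_width: 0.04
9.15 [0.6039 0.129  0.0231] [0.9716 0.2368 0.    ] [-0.0967 -1.1902 -0.0977] 0.04004994067871706 cam [0.5871 0.1968 0.1658]
```

View pics/w4.png

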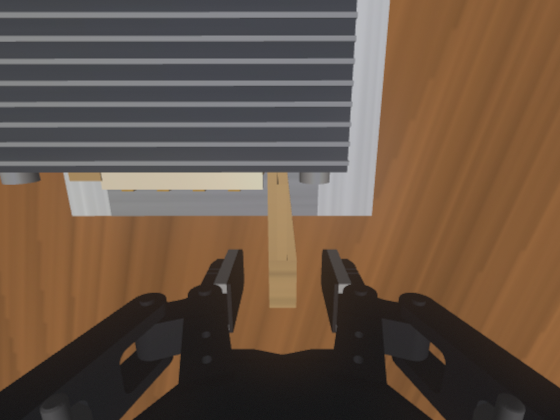

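```bash
python3 -m handwheel '[[-2,0,0,0,4],[-5,0,0,0,4],[-5,0,0,0,4],[0,0,0,5.6,6],[0,0,0,5.6,8]]' && python3 -m handwheel '[[0,-1.11,4.5,0,8],[0,-1.11,4.5,0,8],[0,-1.11,4.5,0,8],[0,-1.11,4.5,0,8],[0,-1.11,4.5,0,8],[0,-1.11,4.5,0,8],[0,-1.11,4.5,0,8],[0,-1.11,4.5,0,8],[0,-1.11,4.5,0,8],[0,-1.11,4.5,0,8],[0,0,0,0,8],[0,0,0,0,8]]'
python3 c.py w5 mallet mallet_head
```

```text
clock: 9.7
position: [0.6052, 0.1293, 0.1456]
orientation: [[0.004, 0.999, 0.04], [0.001, 0.04, -0.999], [-1.0, 0.004, -0.001]]
ft_force: [-0.7, -0.6, -0.4]
grip_width: 0.0679
clock: 10.9
position: [0.512, -0.3262, 0.1429]
orientation: [[-0.0, 0.999, 0.041], [0.0, 0.041, -0.999], [-1.0, -0.0, -0.0]]
ft_force: [0.3, 0.2, -0.2]
grip_width: 0.0803
10.9 [ 0.512  -0.3262  0.1429] [ 0.9992  0.041  -0.0002] [ 0.2998  0.226  -0.2072] 0.080273057580523 cam [ 0.509  -0.2564  0.2856]
mallet [([0.4874, -0.3026, 0.0256], 0.98)]
mallet_head [([0.4852, -0.3045, 0.0249], 0.62)]
```

View pics/w5.png

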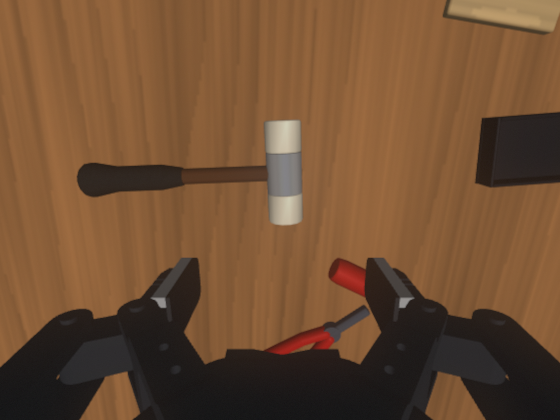

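```bash
cat > g.py <<'E'
from h import *; import pickle
np.set_printoptions(precision=4,suppress=True)
c=pickle.load(open('w5.pkl','rb'))
a=onz(c,283,121,.018);b=onz(c,286,223,.018);h1=onz(c,266,174,.016);h2=onz(c,82,180,.016)
print(a,b,np.linalg.norm(a-b),(a+b)/2,np.degrees(np.arctan2(a[1]-b[1],a[0]-b[0]))-90)
print(h1,h2,np.degrees(np.arctan2(h1[1]-h2[1],h1[0]-h2[0])))
print(onz(c,266.5,172,.02),onz(c,302,172,.02))
E
python3 g.py
```

```text
[ 0.5097 -0.2547  0.018 ] [ 0.5163 -0.3458  0.018 ] 0.09143260293615946 [ 0.513  -0.3003  0.018 ] 4.131935835790472
[ 0.4963 -0.3009  0.016 ] [ 0.3304 -0.3131  0.016 ] 4.2056042268729295
[ 0.4969 -0.2984  0.02  ] [ 0.5283 -0.2972  0.02  ]
```

```bash
python3 -m handwheel '[[4.5,0.28,0,-1.8,6.5],[4.5,0,0,0,6.5],[4.1,0,0,0,6.5],[1.0,0,0,0,6.5],[0,0,0,0,6.5],[0,0,0,0,2.5],[0,0,0,0,2.5],[0,0,0,0,2.5],[0,0,0,0,2.5],[0,0,0,0,2.5]]'
```

```text
clock: 12.05
position: [0.5168, -0.3261, 0.0048]
orientation: [[0.003, 0.997, 0.075], [-0.002, 0.075, -0.997], [-1.0, 0.003, 0.002]]
ft_force: [-0.7, 1.0, 5.6]
grip_width: 0.0302
```

```bash
python3 -m handwheel '[[-1,0,0,0,2],[-2.5,0,0,0,2],[-2.5,0,0,-4.7,2],[-1,0,0,-4.7,2],[0,0,0,0,2]]' && python3 -m handwheel '[[0,1.6,-2.53,0,2],[0,1.6,-2.53,0,2],[0,1.6,-2.53,0,2],[0,1.6,-2.53,0,2],[0,1.6,-2.53,0,2],[0,1.6,-2.53,0,2],[0,1.6,-2.53,0,2],[0,1.6,-2.53,0,2],[0,1.6,-2.53,0,2],[0,1.6,-2.53,0,2],[0,1.6,-2.53,0,2],[0,1.6,-2.53,0,2]]'
python3 -m handwheel '[[0,0,0,0,2],[0,0,0,0,2]]'
python3 c.py w6
```

```text
clock: 12.55
position: [0.5168, -0.3262, 0.0752]
orientation: [[0.004, 0.971, 0.237], [-0.003, 0.237, -0.971], [-1.0, 0.003, 0.004]]
ft_force: [0.6, 0.0, -3.8]
grip_width: 0.0301
clock: 13.75
position: [0.6298, 0.0163, 0.0717]
orientation: [[-0.001, 0.972, 0.234], [-0.0, 0.234, -0.972], [-1.0, -0.001, -0.0]]
ft_force: [0.6, 0.4, -3.0]
grip_width: 0.0303
clock: 13.95
position: [0.6295, 0.0157, 0.0717]
orientation: [[-0.001, 0.972, 0.237], [-0.0, 0.237, -0.972], [-1.0, -0.001, -0.0]]
ft_force: [-0.8, 0.5, -1.7]
grip_width: 0.0302
13.95 [0.6295 0.0157 0.0717] [ 0.9715  0.2368 -0.0011] [-0.7996  0.4773 -1.7396] 0.03019547291638727 cam [0.6128 0.0836 0.2143]
```

View pics/w6.png

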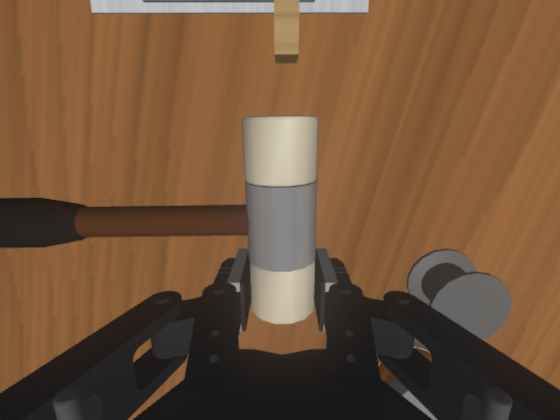

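```bash
python3 -m handwheel '[[2,0.2,0,0,2],[2,0,0,0,2],[0.6,0,0,0,2],[0,0,-0.6,0,2],[0,0,-0.6,0,2],[0,0,-0.6,0,2],[0,0,-0.4,0,2],[0,0,0,0,2]]'
python3 -m handwheel '[[0,0,-0.2,0,2],[0,0,-0.2,0,2],[0,0,-0.2,0,2]]'
```

```text
clock: 14.8
position: [0.6269, 0.0379, 0.0268]
orientation: [[0.001, 0.971, 0.238], [0.0, 0.238, -0.971], [-1.0, 0.001, 0.0]]
ft_force: [0.4, 0.1, -3.4]
grip_width: 0.0301
clock: 15.1
position: [0.6254, 0.0429, 0.0262]
orientation: [[0.0, 0.972, 0.237], [-0.0, 0.237, -0.972], [-1.0, 0.0, 0.0]]
ft_force: [0.5, -0.2, -3.3]
grip_width: 0.0303
```

```bash
for i in 1 2 ; do python3 -m handwheel '[[0,0,-0.2,0,2],[0,0,-0.2,0,2]]' | grep -E 'pos|ft'; done; python3 -m handwheel '[[0,0,-0.2,0,2]]'| grep -E 'pos|ft'
```

```text
position: [0.6244, 0.0468, 0.0261]
ft_force: [-0.4, -1.2, -3.6]
position: [0.6234, 0.0508, 0.0261]
ft_force: [0.5, -0.7, -3.2]
position: [0.6229, 0.0527, 0.0261]
ft_force: [-0.3, -0.5, -3.8]
```

```bash
for i in 1 2 3; do python3 -m handwheel '[[0,0,-0.15,0,2]]' | grep -E 'pos|ft'; done
```

```text
position: [0.6226, 0.0539, 0.0261]
ft_force: [-0.4, -3.1, -3.7]
position: [0.6223, 0.0551, 0.0261]
ft_force: [0.4, -5.9, -2.8]
position: [0.6219, 0.0562, 0.0261]
ft_force: [-0.2, -7.2, -2.8]
```

```bash
python3 -m handwheel '[[0,0,0.5,0,2],[0,0,0.7,0,2],[0,0,0,0,2]]' | grep -E 'pos|ft'; python3 -m handwheel '[[0,0,-0.5,0,2],[0,0,-0.3,0,2],[0,0,-0.2,0,2],[0,0,-0.15,0,2]]' | grep -E 'pos|ft'; for i in 1 2; do python3 -m handwheel '[[0,0,-0.1,0,2]]' | grep -E 'pos|ft'; done
```

```text
position: [0.6252, 0.0445, 0.0262]
ft_force: [0.7, -0.4, -2.5]
position: [0.6221, 0.0566, 0.0262]
ft_force: [0.6, -5.3, -3.1]
position: [0.622, 0.0571, 0.0262]
ft_force: [0.6, -5.7, -2.3]
position: [0.6217, 0.0577, 0.0262]
ft_force: [1.0, -7.5, -3.1]
```

```bash
for i in 1 2 3 4; do python3 -m handwheel '[[0,0,-0.15,0,2]]' | grep -E 'pos|ft'; done
```

```text
position: [0.6214, 0.0588, 0.0262]
ft_force: [0.8, -9.7, -2.5]
position: [0.621, 0.0599, 0.0262]
ft_force: [1.2, -11.1, -2.8]
position: [0.6207, 0.061, 0.0262]
ft_force: [0.9, -13.0, -1.7]
position: [0.6203, 0.0621, 0.0262]
ft_force: [1.3, -15.5, -2.5]
```

```bash
python3 -m handwheel '[[0,0,0.5,0,2],[0,0,0.7,0,2],[0,0,0,0,2]]' | grep -E 'pos|ft'; python3 -m handwheel '[[0,0,-0.5,0,2],[0,0,-0.3,0,2],[0,0,-0.2,0,2],[0,0,-0.15,0,2]]' | grep -E 'pos|ft'; for i in 1 2; do python3 -m handwheel '[[0,0,-0.15,0,2]]' | grep -E 'pos|ft'; done
```

```text
position: [0.6233, 0.052, 0.0262]
ft_force: [0.1, 0.4, -3.6]
position: [0.6207, 0.0625, 0.0263]
ft_force: [1.8, -15.1, -2.5]
position: [0.6205, 0.0633, 0.0263]
ft_force: [2.6, -16.1, -3.3]
position: [0.6202, 0.0643, 0.0263]
ft_force: [2.5, -17.6, -2.2]
```

```bash
for i in 1 2; do python3 -m handwheel '[[0,0,-0.12,0,2]]' | grep -E 'pos|ft'; done;  python3 -m handwheel '[[0,0,0.5,0,2],[0,0,0.7,0,2],[0,0,0,0,2]]' | grep -E 'pos|ft'; python3 c.py w7
```

```text
position: [0.6199, 0.0651, 0.0263]
ft_force: [2.3, -20.0, -2.7]
position: [0.6198, 0.0657, 0.0264]
ft_force: [3.8, -24.7, -2.0]
position: [0.622, 0.057, 0.0261]
ft_force: [-0.8, -0.3, -3.7]
18.6 [0.622  0.057  0.0261] [0.9716 0.2365 0.0002] [-0.8401 -0.2932 -3.6509] 0.0300439186992683 cam [0.6052 0.1249 0.1688]
```

View pics/w7.png

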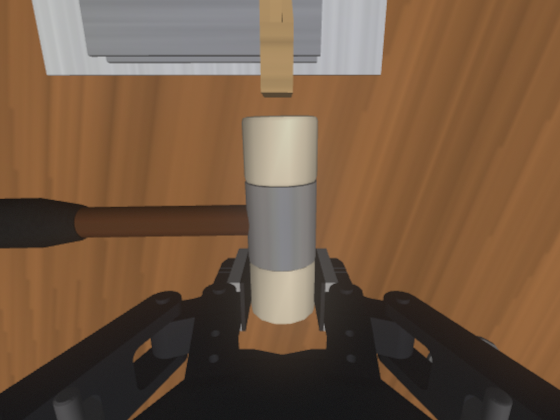

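```bash
python3 -m handwheel '[[0,0,-0.4,0,2],[0,0,-0.2,0,2],[0,0,-0.2,0,2]]' | grep -E 'pos|ft'; for i in 1 2 3; do python3 -m handwheel '[[0,0,-0.1,0,2]]' | grep -E 'pos|ft'; done
```

```text
position: [0.6199, 0.0656, 0.0261]
ft_force: [3.0, -9.6, -3.8]
position: [0.62, 0.0656, 0.0262]
ft_force: [1.7, -9.4, -2.7]
position: [0.62, 0.0657, 0.0263]
ft_force: [1.5, -14.1, -2.0]
position: [0.62, 0.0658, 0.0264]
ft_force: [3.2, -19.4, -3.1]
```

```bash
python3 -m handwheel '[[0,0,1,0,2],[0,0,2.5,0,2],[0,0,2.5,0,2],[0,0,2.5,0,2],[0,0,2,0,2],[0,0,0,0,2],[1,0,0,0,2],[0.7,0,0,0,2],[0.2,0,0,0,2],[0,0,0,0,2]]'; python3 -m handwheel '[[0.1,0,0,0,2],[0,0,0,0,2]]'
```

```text
clock: 20.25
position: [0.6433, -0.0332, 0.0061]
orientation: [[-0.002, 0.971, 0.238], [0.0, 0.238, -0.971], [-1.0, -0.002, -0.001]]
ft_force: [-0.6, -0.2, -3.7]
grip_width: 0.0303
clock: 20.45
position: [0.6442, -0.0337, 0.0062]
orientation: [[0.0, 0.971, 0.237], [-0.0, 0.237, -0.971], [-1.0, 0.0, 0.0]]
ft_force: [0.6, 0.6, -2.6]
grip_width: 0.0301
```

```bash
python3 -m handwheel '[[0.1,0,0,0,2],[0,0,0,0,2]]' | grep -E 'pos|ft';python3 -m handwheel '[[0.1,0,0,0,2],[0,0,0,0,2]]' | grep -E 'pos|ft'
```

```text
position: [0.6442, -0.034, 0.0052]
ft_force: [-0.2, -0.0, -3.3]
position: [0.6443, -0.034, 0.0048]
ft_force: [-1.9, 0.1, 3.1]
```

Touchdown at the pick-up height; release gently and retract.

```bash
python3 -m handwheel '[[0,0,0,0,3.3],[0,0,0,0,4],[0,0,0,0,5],[0,0,0,0,6],[0,0,0,0,6],[-2,0,0,0,6],[-4,0,0,0,6],[-5,0,0,0,6],[-5,0,0,0,6],[0,0,0,0,6]]'; python3 c.py w8 mallet_head wedge_tail
```

```text
clock: 21.85
position: [0.6488, -0.0343, 0.172]
orientation: [[0.013, 0.971, 0.237], [-0.001, 0.237, -0.972], [-1.0, 0.012, 0.004]]
ft_force: [0.3, 0.7, -0.7]
grip_width: 0.0599
21.85 [ 0.6488 -0.0343  0.172 ] [0.9715 0.2369 0.0124] [ 0.2791  0.7071 -0.6586] 0.05989227836215514 cam [0.6301 0.0337 0.3143]
mallet_head [([0.6108, -0.0282, 0.0292], 0.73)]
wedge_tail [([0.7579, 0.001, 0.0371], 0.72)]
```

View pics/w8.png

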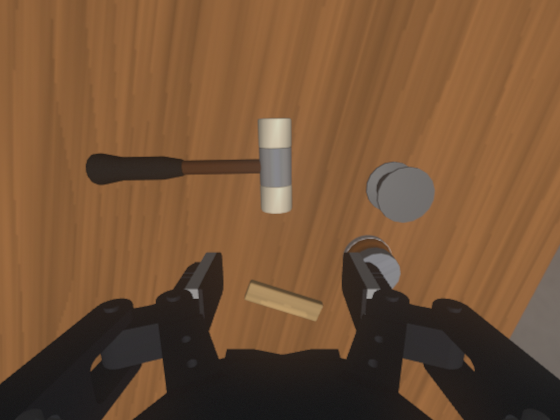

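```bash
python3 -c "
from plant import *
print(job_done())"
```

```text
the job is handed in; nothing more can be done
None
```

I set the wedge in the gap, drove it in with four light taps of the mallet, laid the mallet down and handed the job in at about 22 s. No verdict was reported, and I did not measure the coil's tightness directly.

- **Placing:** I let go of the wedge with its thin end about 31 mm inside the mouth. The picture showed it lying straight on the ledge, and the wrist felt no insertion force, so the coil was still loose.
- **Driving:** The taps ended at about 7, 15.5, 25 and 19 N, all under 45 N, and I drew the mallet back after each one. From jamming to home the wedge went about 13 mm, and the thin end finished about 49 mm inside, worked out from the mallet's position.
- **Tightness:** On the last tap the force rose to 19 N while the mallet moved only about 0.2 mm, so I took the coil to be tight. I hit the stop at about 20 N, a little above the 11 to 16 N the task text gives.
- **Mallet:** It lies flat on the bench, well back from the wedge, and had not slipped in the grip. The strip and the two round items near it look undisturbed. I did not picture the other bystanders again, but the arm worked well away from them.
- **Check that failed:** In the last picture the wedge was out of view. The detector's "wedge_tail" there fell on the spool, so I ignored it, and the wedge's final place rests on the last contact reading.

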